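# Shift a rebuilt gearstick across its gate into third

### The arm

A 6-joint arm with a two-finger parallel gripper is mounted at the origin on the work surface. World frame = base frame: x ahead of the robot, y to its left, z up, the work surface at z = 0. Lengths are in m, angles in rad, forces in N, time in s.
With the tool pointing down it reaches from about 0.35 to 0.85 m from the base axis. Payload 8.1 kg.
Tool frame: the origin (TCP) lies at the very end of the fingers, on their centre line; the grasp point (between the pads) lies robot.tcp_to_grasp behind it (robot.tcp_to_grasp is the distance from the TCP to the grasp point, in m); z points along the fingers, y is the line along which they close (so a half turn about z gives the same grasp; the last joint's range is limited). The gripper opens to 93 mm and grips with 3 to 60 N. Pads are 15 mm wide; open, the fingers measure 128 mm over their backs; the gripper's body (75 mm by 188 mm) begins 65 mm behind the grasp point.
Start: joints at [-1.398, 0.13, 1.488, -0, 1.523, -0.085], TCP at [0.153, -0.58, 0.219] pointing down, gripper open.
Joint ranges: [-2.96, 2.96], [-0.89, 2.26], [0.02, 2.5], [-1.34, 4.48], [0, 2.73], [-2.66, 2.66]. Speed limits (rad/s): [2.39, 2.39, 2.79, 3.14, 3.14, 3.14].

### API

Orientations are given as a rotation vector (axis times angle).
In Python, from plant import robot gives the robot as it stands. The module is installed in compiled form; this text tells all that it offers.
- The arm moves only by the shell command python3 -m pendant 'ROWS' [FORCE]. ROWS is JSON, a list that holds one entry, the list of rows, each a list of 5 numbers: the opening, from 0 (shut) to 1 (fully open), then the shift along the tool's x, y, z in cm, then the turn about the tool's z in degrees. In form: [[[fingers, x, y, z, roll], ...]]. A call has 1 to 8 rows; each row shifts and turns the commanded pose from where the row before left it, along the tool's axes as they then stand; what a row does not reach is not made up. A row lasts 1/10 s, in which the tool goes at most 50 mm and 8.59 degrees, less where a joint would pass 70% of its speed; a pose out of reach is approached as far as the arm can. A call is refused whole if a number of a shift passes 5 or a number of a turn 8.59, either way. A call with a gripper value outside its range is refused whole. The fingers move at their own pace and stop on an object; FORCE is the grip in N (left out, the last holds). Time passes only in rows, so rows that do not move let the fingers close. It gives the time, the measured TCP pose, the force, the opening and the grip force at its end, in the units of the state.
- robot.read_state(): the state, without advancing time (a new reading comes with each control period).
- robot.read_camera(name): name is "scene" or "top"; returns a dict with "img" (384x512x3 uint8, blue, green, red), "K" (3x3 intrinsics, pixels), "pose" (4x4, takes a point from camera to world coordinates). Camera axes: x right, y up, looking along -z (the intrinsics and any distortion apply to the point x, -y, -z); pixel columns grow to the right and rows downward; lengths in m; the calibration is good to about 2 mm. A picture is of the moment at which its call begins. There is no depth.
- robot.close_job(): hands the job in; it is judged then, once.
The state is a dict: "t": time; "q": joint angles; "dq": joint speeds; "joint_torque": joint torques, N m; "tool_pos": TCP position; "orientation": TCP orientation; "force": force on the tool from outside, world axes, zero at the start; "wrist_torque": the same for the moment, N m; "opening": finger opening in m; "gripper_force": force on a finger pad.
Only numpy, scipy, OpenCV 4.12 (cv2) and the standard library are available. Lean on these libraries where they do the work, as an engineer would, in place of code of your own. Each camera call takes 0.05 s, during which the arm holds its last target. There are 200 camera calls.

### The job

The gearstick of the gearshift tower was left somewhere in the left-hand lane of its H-shaped gate. With the fingertips, push its red knob to the crossing of the gate, across to the right-hand lane and then forward, fully home into third (the far right slot, marked with a green dot), and back away from it. Push lightly, without squeezing the knob hard or forcing it against its stops, do not lift it (lifting is for reverse), and leave the spray can, the grease tin and the brake pad where they are.

Things in the scene. Friction and masses are not known exactly. Their poses are not given: they have to be found in the camera images.
- housing: Cast gearshift tower fixed to the bench: flange 210 x 170 x 12 mm, tower 150 (x) x 116 (y) mm, topped by a steel gate plate at z = 134 mm. Origin: centre of the underside, on the bench. x = FORWARD (away from the robot, turned at most 0.45 rad), y = LEFT, z up. The stick (12 mm thick) turns about a ball centre 30 mm above the origin and cannot leave the H cut in the plate.
- gate_centre (a point): Middle of the H, on top of the gate plate, 134 mm above the housing's origin; axes as the housing's. Two lanes along x, 16 mm wide, at y = +17 mm (left: first ahead, second behind) and y = -17 mm (right: third ahead, fourth behind), joined only by a cross channel along y at x = 0, 20 mm wide.
- third_end (a point): Point on top of the gate plate at which the stick stands when fully in third: x +27 mm, y -17 mm from the gate's centre. A green dot of 20 mm is painted 26 mm ahead of it.
- knob (a point): Centre of the red ball knob, 44 mm in diameter, white disc on top, black 22 mm collar below (to 34 mm below the centre). It is 185 mm from the ball centre: 215 mm above the bench upright, 205 mm at a slot's end. z along the stick. At knob height the lanes lie at y = +31 and -31 mm from the housing's centre and the slot ends 48 mm ahead and behind.
- across (a joint): Lean of the stick about the housing's x axis, rad: -0.17 = left lane, +0.17 = right lane (hard stops). Friction holds it where it is left; the knob moves with about 2 to 3 N.
- along (a joint): Lean of the stick about its cross axis, rad: +0.26 = fully forward (third when in the right lane), 0 = level with the cross channel, -0.26 = fully back (hard stops). Crossing is possible within about 0.04 of 0. Friction holds it where it is left, about 2 to 3 N at the knob.
- lift (a joint): How far the knob is lifted along the stick, m: 0 = down; a spring holds it down with 9 N, rising 0.3 N per mm, 25 mm travel.
- spray_can: Loose spray can, 56 mm across, 150 mm high, upright, dark grey with a blue band and pale metal top, left of the tower. Origin: centre of its underside.
- grease_tin: Loose round tin, 64 mm across, 70 mm high, upright, yellow band and black lid, right of the tower. Origin: centre of its underside.
- brake_pad: Loose brake pad lying flat ahead of the tower, 52 x 120 x 17 mm. Origin: centre of its underside.

How it is judged:
On the way:
1. the stick has come across: it stands in the right-hand lane at the cross channel (value of joint across above 0.11 rad and value of joint along between -0.12 and 0.12 rad), for 0.04 s.
At the end, for the whole second after the job is handed in: The stick stands in third: right-hand lane (across above 0.12 rad) and at least 0.215 rad forward (within 8 mm of its stop at the knob), at rest, knob down, the three bystanders within 20 mm of where they stood (value of joint across above 0.12 rad and value of joint along above 0.215 rad and value of joint lift below 0.004 m and velocity of joint along between -0.03 and 0.03 rad/s and distance of each of spray_can, grease_tin, brake_pad from where it was at the start of the episode below 0.02 m); the robot touches nothing.
It fails at once if the knob was lifted more than 8 mm (value of joint lift above 0.008 m).
It fails at once if the knob was squeezed hard or forced (over 40 N from the fingers) (contact force between the fingers and lift above 40 N).
It fails at once if the spray can was moved more than 20 mm (distance of spray_can from where it was at the start of the episode above 0.02 m).
It fails at once if the grease tin was moved more than 20 mm (distance of grease_tin from where it was at the start of the episode above 0.02 m).
It fails at once if the brake pad was moved more than 20 mm (distance of brake_pad from where it was at the start of the episode above 0.02 m).
It also fails if it takes over 58 s, if anything falls off the work surface, if the arm or the gripper's body presses on something with over 40 N, if the wrist force passes 120 N, or if a joint passes its speed limit or range.

## Working session

There is one attempt and no reset: what is moved stays moved. The work goes in short steps, Python scripts to look and compute and a shell command to move; the robot and the scene stay as the last step left them, time stands still between calls to the robot, and variables do not carry over. Pictures are saved under pics/ and viewed, at most 10 in all, crops included, and the job is handed in when it is done.

```bash
mkdir -p pics; python3 - <<'E'
from plant import robot
import cv2,numpy as np
np.set_printoptions(precision=4,suppress=True)
for n in("scene","top"):
    c=robot.read_camera(n); cv2.imwrite(f"pics/{n}0.png",c["img"]); print(c.keys(),c["K"],c["pose"])
    np.savez(n+"0.npz",**{k:c[k] for k in("img","K","pose")})
s=robot.read_state(); print(s, robot.tcp_to_grasp)
E
```

```text
dict_keys(['img', 'K', 'pose']) [[383.0583   0.     260.3828]
 [  0.     383.0583 191.9761]
 [  0.       0.       1.    ]] [[ 0.4352 -0.734   0.5214  1.093 ]
 [ 0.9002  0.3453 -0.2653 -0.1912]
 [ 0.0147  0.5848  0.811   0.8811]
 [ 0.      0.      0.      1.    ]]
dict_keys(['img', 'K', 'pose']) [[495.7208   0.     252.7094]
 [  0.     495.7208 197.2096]
 [  0.       0.       1.    ]] [[ 0.0094  0.987  -0.1606  0.4265]
 [-0.9999  0.0113  0.0108  0.0653]
 [ 0.0125  0.1605  0.987   1.3921]
 [ 0.      0.      0.      1.    ]]
{'t': 0.1, 'q': array([-1.3984,  0.1311,  1.4891, -0.    ,  1.523 , -0.0854]), 'dq': array([ 0.0014, -0.002 , -0.0031,  0.    , -0.0002, -0.0011]), 'joint_torque': array([  0.    , -56.1341, -49.3097,   0.077 ,   0.0291,  -0.0001]), 'tool_pos': array([ 0.1529, -0.5797,  0.2177]), 'orientation': array([-3.1139, -0.4036,  0.0001]), 'force': array([ 0.0252, -0.2344, -0.1068]), 'wrist_torque': array([ 0.0801, -0.0446,  0.0486]), 'gripper_force': 0.0, 'opening': 0.09272682516848268} 0.0188
```

View pics/top0.png

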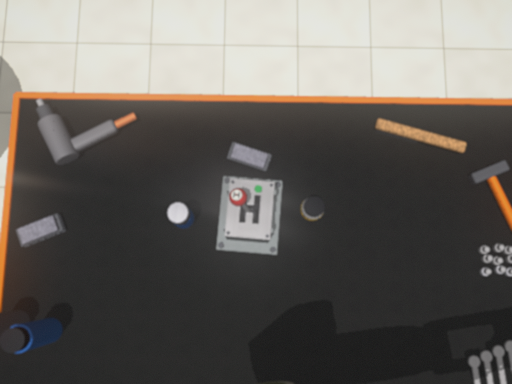

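View pics/scene0.png

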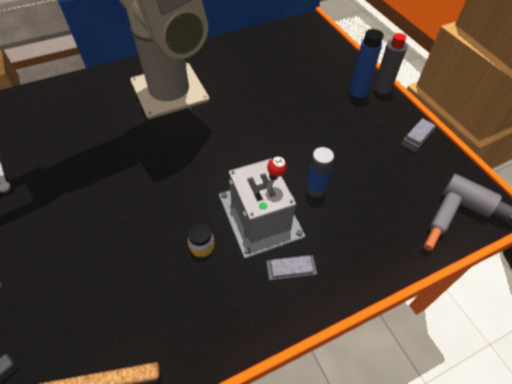

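The top view shows the tower at about (250,215), with the red knob at (237,197) in the left lane towards first. The green dot is at (258,189), the can at (178,212), the tin at (312,208) and the pad at (249,156). I'll enlarge both views.

```bash
python3 - <<'E'
import cv2
a=cv2.imread("pics/top0.png")[140:260,160:330]; cv2.imwrite("pics/topc.png",cv2.resize(a,None,fx=4.5,fy=4.5,interpolation=cv2.INTER_CUBIC))
a=cv2.imread("pics/scene0.png")[140:290,180:350]; cv2.imwrite("pics/scenec.png",cv2.resize(a,None,fx=4,fy=4,interpolation=cv2.INTER_CUBIC))
E
```

```text
(no output)
```

View pics/topc.png

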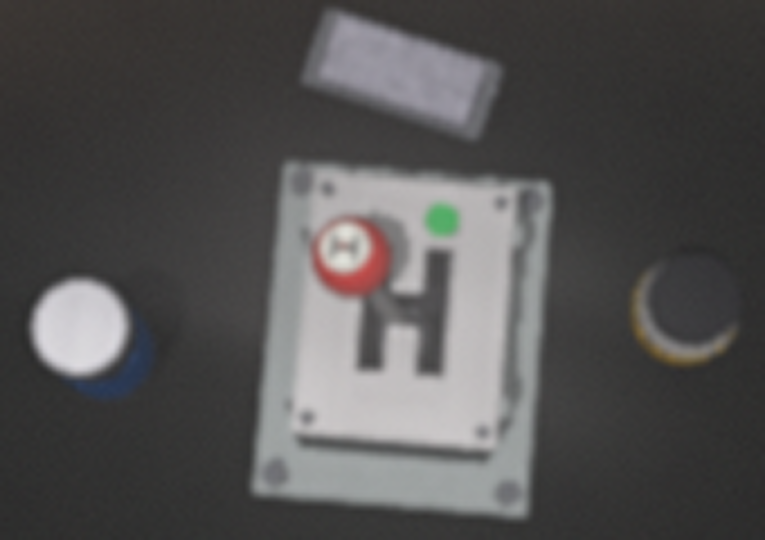

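View pics/scenec.png

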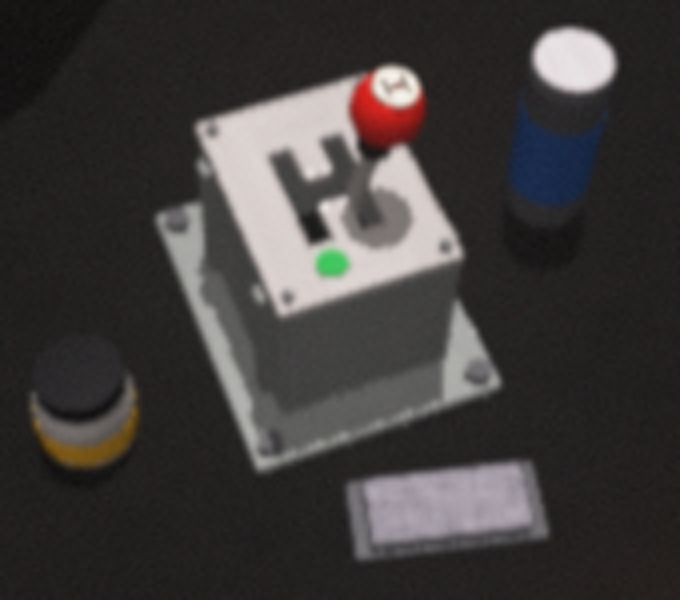

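The crops show it clearly. In the top crop, the plate screws are at (328,188), (500,203), (482,432) and (307,417), the knob is at (351,257) and the dot at (442,220). In the scene crop, the knob centre is about (389,110) and the dot (332,264).

```bash
cat > h.py <<'E'
import numpy as np,cv2
np.set_printoptions(precision=4,suppress=True)
def ray(c,uv):
    K,P=c["K"],c["pose"]; d=np.linalg.inv(K)@[*uv,1]; d=P[:3,:3]@(d*[1,-1,-1]); return P[:3,3],d/np.linalg.norm(d)
def atz(c,uv,z):
    o,d=ray(c,uv); return o+d*(z-o[2])/d[2]
def tri(rs):
    A=sum(np.eye(3)-np.outer(d,d) for o,d in rs); b=sum((np.eye(3)-np.outer(d,d))@o for o,d in rs); return np.linalg.solve(A,b)
def proj(c,p):
    P=c["pose"]; q=P[:3,:3].T@(np.array(p)-P[:3,3]); q=q*[1,-1,-1]; u=c["K"]@q; return u[:2]/u[2]
E
python3 - <<'E'
from h import *
T=np.load("top0.npz");S=np.load("scene0.npz")
t=lambda x,y:((x+.5)/4.5-.5+160,(y+.5)/4.5-.5+140)
s=lambda x,y:((x+.5)/4-.5+180,(y+.5)/4-.5+140)
ps=[atz(T,t(*p),.134) for p in[(328,188),(500,203),(482,432),(307,417)]]
fs=[atz(T,t(*p),.014) for p in[(302,182),(531,201),(508,492),(276,473)]]
pc=[atz(S,s(*p),.134) for p in[(212,131),(288,297),(446,246)]]
for n,p in(("plate",ps),("flange",fs)):
    p=np.array(p); f=p[0]+p[1]-p[2]-p[3]; l=p[0]+p[3]-p[1]-p[2]
    print(n,p.mean(0),np.arctan2(f[1],f[0]),np.arctan2(-l[0],l[1]),np.linalg.norm(p[0]-p[3]),np.linalg.norm(p[0]-p[1]))
print("scene diag mid (right-back, left-front)",(pc[0]+pc[2])/2)
print("dot",atz(T,t(442,220),.134),atz(S,s(332,264),.134))
r=[ray(T,t(351,257)),ray(S,s(389,110))]
k=tri(r);print("knob",k,[np.linalg.norm(np.cross(k-o,d)) for o,d in r])
for n,p,q in(("can",atz(T,t(79,327),.15),atz(S,s(574,60),.15)),("tin",atz(T,t(692,295),.07),atz(S,s(79,377),.07))):print(n,p,q)
E
```

```text
plate [0.6024 0.0596 0.134 ] -0.0736816975144402 -0.07591467163000343 0.1321555287079099 0.09911844996952568
flange [0.6025 0.0588 0.014 ] -0.07290015572894368 -0.07186958940055499 0.18319958914259415 0.14454478132071474
scene diag mid (right-back, left-front) [0.5983 0.0621 0.134 ]
dot [0.6541 0.0385 0.134 ] [0.6504 0.0408 0.134 ]
knob [0.6189 0.0893 0.216 ] [np.float64(0.0006216230335990517), np.float64(0.0006216230335990947)]
can [0.5879 0.2418 0.15  ] [0.5854 0.2431 0.15  ]
tin [ 0.6217 -0.1132  0.07  ] [ 0.621  -0.1134  0.07  ]
```

```bash
python3 -m pendant '[[[1,0,0,-2,6.33],[1,0,0,-2,6.33],[1,0,0,-2,6.33],[1,2,-3.5,0,0],[1,2,-3.5,0,0],[1,2,-3.5,0,0],[1,2,-3.5,0,0],[1,2,-3.5,0,0]]]' 8; python3 -m pendant '[[[1,2,-3.5,0,0],[1,2,-3.5,0,0],[1,2,-3.5,0,0],[1,2,-3.5,0,0],[1,2,-3.5,0,0],[1,2,-3.5,0,0],[1,2,-3.5,0,0],[1,2,-3.5,0,0]]]'
```

```text
t: 0.9
tool_pos: [0.2661, -0.4114, 0.2781]
orientation: [-3.139, 0.116, 0.0]
force: [0.4, 0.2, 0.4]
opening: 0.0928
gripper_force: 0.0
t: 1.7
tool_pos: [0.4462, -0.1439, 0.2783]
orientation: [-3.139, 0.116, 0.0]
force: [1.1, -0.9, 0.3]
opening: 0.0931
gripper_force: 0.0
```

```bash
python3 -m pendant '[[[1,2,-3.2,0,0],[1,2,-3.2,0,0],[1,2,-3.2,0,0],[1,2,-3.2,0,0],[1,2,-3.2,0,0],[1,2,-3.2,0,0],[1,0,0,0,0],[1,0,0,0,0]]]'; cat > d.py <<'E'
from plant import robot
from h import *
import sys
s=robot.read_state();p=s["tool_pos"];k=np.array([float(v) for v in sys.argv[1:4]])
f=np.array([.9973,-.0735,0]);r=np.array([-.0735,-.9973,0]);d=k-p
print("tool cm to target",d@f*100,d@r*100,-d[2]*100,"t",s["t"],"force",s["force"])
h=np.array([.601,.06,0]);print("tcp housing fwd,left mm",(p-h)@f*1e3,-(p-h)@r*1e3,p[2])
E
python3 d.py .6189 .0893 .197
```

```text
t: 2.5
tool_pos: [0.5793, 0.0377, 0.2777]
orientation: [3.139, -0.113, -0.003]
force: [-0.2, -0.4, 0.3]
opening: 0.0933
gripper_force: 0.0
tool cm to target 3.566569106854473 -5.4364415152022065 8.069021594610854 t 2.5 force [-0.1899 -0.4299  0.2996]
tcp housing fwd,left mm -19.967571068544707 -23.82787515202206 0.27769021594610854
```

```bash
python3 -m pendant '[[[1,1.8,-2.7,0,0],[1,1.8,-2.7,0,0],[1,0,0,0,0],[1,0,0,0,0],[1,0,0,2,0],[1,0,0,2,0],[1,0,0,0,0]]]'; python3 d.py .6189 .0893 .197; python3 - <<'E'
from plant import robot
from h import *
a=robot.read_camera("top")["img"][140:260,160:330]; b=robot.read_camera("scene")["img"][120:240,200:370]
cv2.imwrite("pics/m1.png",cv2.resize(np.hstack([a,b]),None,fx=2.3,fy=2.3,interpolation=cv2.INTER_CUBIC))
E
```

```text
t: 3.2
tool_pos: [0.6172, 0.0866, 0.2355]
orientation: [3.138, -0.118, -0.008]
force: [-0.3, -0.2, 0.1]
opening: 0.0931
gripper_force: 0.0
tool cm to target 0.1541474965503311 -0.2804296550860168 3.849309283098304 t 3.2 force [-0.346  -0.2419  0.079 ]
tcp housing fwd,left mm 14.156645034496716 27.73224344913984 0.23549309283098305
```

View pics/m1.png

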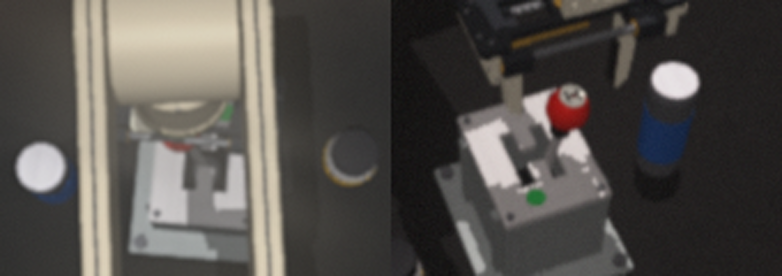

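The fingers straddle the knob (569,108): the right finger is at (512,95) and the left at (622,60). The can is clear. Next I'll descend and close lightly.

```bash
python3 -m pendant '[[[1,0.1,-0.2,1.3,0],[1,0,0,1.3,0],[1,0,0,1.2,0],[1,0,0,0,0],[0.6,0,0,0,0],[0.5,0,0,0,0],[0.4,0,0,0,0],[0.4,0,0,0,0]]]' 8;python3 -m pendant '[[[0.4,0,0,0,0],[0.4,0,0,0,0],[0.4,0,0,0,0]]]'; python3 d.py .6189 .0893 .197
```

```text
t: 4.1
tool_pos: [0.6209, 0.0903, 0.2013]
orientation: [-3.139, 0.116, -0.002]
force: [0.4, -1.2, -0.2]
opening: 0.0656
gripper_force: 0.0
t: 4.4
tool_pos: [0.6206, 0.0903, 0.2007]
orientation: [-3.139, 0.116, -0.0]
force: [-0.4, 0.7, 0.5]
opening: 0.0433
gripper_force: 8.0
tool cm to target -0.16339128575168216 0.11071729273423826 0.37430160840935534 t 4.4 force [-0.4037  0.7268  0.5148]
tcp housing fwd,left mm 17.332032857516847 31.64371292734239 0.20074301608409356
```

```bash
python3 -m pendant '[[[0.4,-0.3,0,0,0],[0.4,-0.3,0,0,0],[0.4,-0.3,0,0,0],[0.4,-0.3,0,0,0],[0.4,-0.3,0,0,0],[0.4,-0.2,0,0,0],[0.4,0,0,0,0],[0.4,0,0,0,0]]]' 8; python3 d.py .601 .06 .2; python3 - <<'E'
from plant import robot
from h import *
b=robot.read_camera("scene")["img"][120:240,200:370]
cv2.imwrite("pics/m2.png",cv2.resize(b,None,fx=4,fy=4,interpolation=cv2.INTER_CUBIC))
E
```

```text
t: 5.2
tool_pos: [0.6038, 0.0916, 0.2011]
orientation: [-3.139, 0.116, -0.001]
force: [1.5, 1.5, 5.3]
opening: 0.0434
gripper_force: 8.0
tool cm to target -0.043296156320692995 3.173647628017131 0.10668565740303282 t 5.2 force [1.5015 1.4602 5.3251]
tcp housing fwd,left mm 0.4329615632069299 31.73647628017131 0.20106685657403034
```

View pics/m2.png

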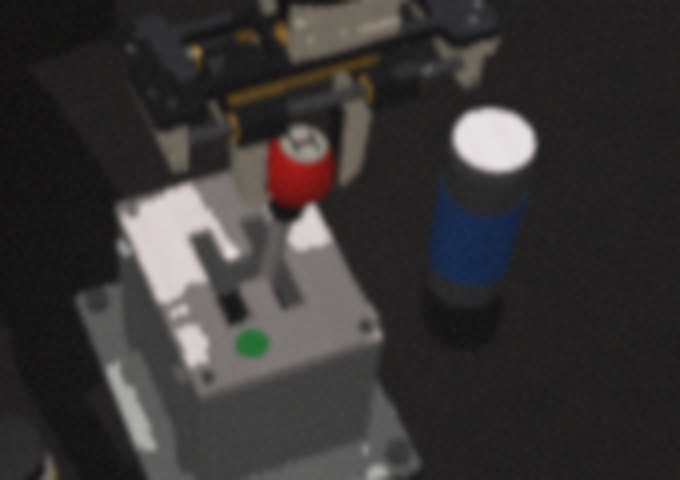

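```bash
python3 - <<'E'
from h import *
S=np.load("scene0.npz")
f=np.array([.9973,-.0735,0]);l=np.array([.0735,.9973,0]);h=np.array([.601,.06,0])
p=atz(S,((300+.5)/4-.5+200,(170+.5)/4-.5+120),.213)
print((p-h)@f,(p-h)@l)
for F in(-.02,-.01,0,.01,.02): print(F,(proj(S,h+F*f+.031*l+[0,0,.213])-[200,120])*4)
E
```

```text
-0.0017778904483257219 0.03322273070595357
-0.02 [282.6779 146.9287]
-0.01 [289.3546 159.2878]
0 [296.1139 171.7999]
0.01 [302.9574 184.4677]
0.02 [309.8866 197.2942]
```

The knob is gripped at (300,170), which puts it level with the cross channel. Now I'll move it across, following the arc.

```bash
python3 -m pendant '[[[0.4,0,0.2,-0.1,0],[0.4,0,0.4,-0.08,0],[0.4,0,0.4,-0.08,0],[0.4,0,0.4,-0.05,0],[0.4,0,0.4,-0.03,0],[0.4,0,0.4,-0.02,0],[0.4,0,0.4,0,0],[0.4,0,0.4,0,0]]]' 8; python3 d.py .601 .06 .2
```

```text
t: 6.05
tool_pos: [0.6012, 0.0612, 0.2041]
orientation: [3.139, -0.116, -0.001]
force: [0.7, 3.9, 0.9]
opening: 0.0436
gripper_force: 8.0
tool cm to target -0.01594973148172497 0.11889453387455848 0.41480110732050324 t 6.05 force [0.6702 3.9078 0.8969]
tcp housing fwd,left mm 0.15949731481724969 1.1889453387455848 0.20414801107320504
```

Crossing well at about 4 N.

```bash
python3 -m pendant '[[[0.4,0,0.4,0.02,0],[0.4,0,0.4,0.03,0],[0.4,0,0.4,0.03,0],[0.4,0,0.4,0.03,0],[0.4,0,0.4,0.04,0],[0.4,0,0.4,0.05,0],[0.4,0,0.4,0.05,0],[0.4,0,0.2,0,0]]]' 8; python3 d.py .601 .06 .2
```

```text
t: 6.85
tool_pos: [0.599, 0.0312, 0.2014]
orientation: [3.139, -0.116, -0.001]
force: [0.7, 3.3, 0.8]
opening: 0.0436
gripper_force: 8.0
tool cm to target -0.012545776527932444 -2.889910730938352 0.14283177970005334 t 6.85 force [0.6581 3.3344 0.818 ]
tcp housing fwd,left mm 0.12545776527932442 -28.89910730938352 0.20142831779700054
```

```bash
python3 -m pendant '[[[0.4,0,0.1,0,0],[0.4,0,0,0,0],[0.4,0.3,0,0.01,0],[0.4,0.4,0,0.02,0],[0.4,0.4,0,0.03,0],[0.4,0.4,0,0.04,0],[0.4,0.4,0,0.05,0],[0.4,0.4,0,0.05,0]]]' 8; python3 d.py .601 .06 .2
```

```text
t: 7.65
tool_pos: [0.6226, 0.0288, 0.1999]
orientation: [3.139, -0.116, 0.001]
force: [-1.1, 1.5, 1.6]
opening: 0.0434
gripper_force: 8.0
tool cm to target -2.38368494652475 -2.948839509526872 -0.011847218919619484 t 7.65 force [-1.081   1.5128  1.6259]
tcp housing fwd,left mm 23.8368494652475 -29.488395095268718 0.19988152781080382
```

```bash
python3 -m pendant '[[[0.4,0.4,0,0.07,0],[0.4,0.4,0,0.08,0],[0.4,0.4,0,0.08,0],[0.4,0.4,0,0.09,0],[0.4,0.4,0,0.1,0],[0.4,0.3,0,0.08,0],[0.4,0.15,0,0.02,0],[0.4,0,0,0,0]]]' 8; python3 d.py .601 .06 .2; python3 - <<'E'
from plant import robot
from h import *
b=robot.read_camera("scene")["img"][120:240,200:370]
cv2.imwrite("pics/m3.png",cv2.resize(b,None,fx=4,fy=4,interpolation=cv2.INTER_CUBIC))
S=np.load("scene0.npz")
f=np.array([.9973,-.0735,0]);l=np.array([.0735,.9973,0]);h=np.array([.601,.06,0])
for F in(.0,.03,.04,.048): print(F,(proj(S,h+F*f-.031*l+[0,0,.213-F*F/.364])-[200,120])*4)
E
```

```text
t: 8.45
tool_pos: [0.647, 0.0271, 0.1947]
orientation: [3.139, -0.116, 0.001]
force: [0.0, 0.6, 5.1]
opening: 0.0434
gripper_force: 8.0
tool cm to target -4.824655205717159 -2.943708443916709 -0.5323575288524895 t 8.45 force [0.0086 0.5573 5.1049]
tcp housing fwd,left mm 48.24655205717159 -29.43708443916709 0.19467642471147512
0.0 [194.0615 202.0573]
0.03 [213.2365 244.4983]
0.04 [219.7658 260.1671]
0.048 [225.0281 273.2347]
```

View pics/m3.png

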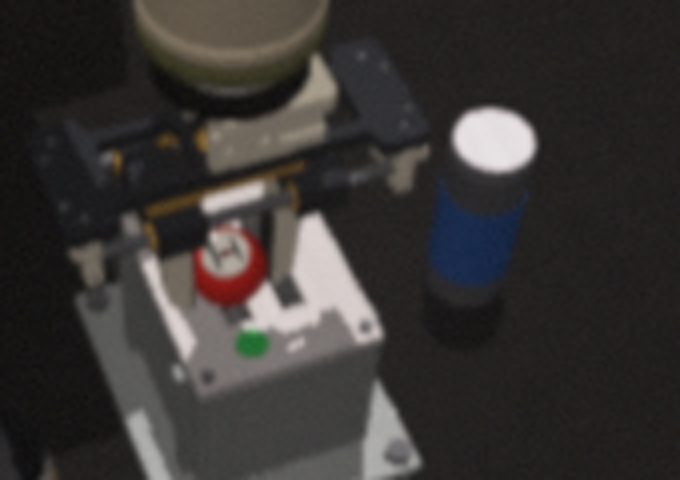

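The knob centre is about (231,267), roughly 44–46 mm forward, so it's nearly home. I'll press gently to feel for the stop.

```bash
python3 -m pendant '[[[0.4,0.1,0,0,0],[0.4,0.1,0,0,0],[0.4,0.1,0,0,0]]]' 8; python3 -m pendant '[[[0.4,0.1,0,0,0],[0.4,0.1,0,0,0],[0.4,0,0,0,0]]]' 8;python3 d.py .601 .06 .2
```

```text
t: 8.8
tool_pos: [0.6492, 0.0271, 0.1941]
orientation: [-3.139, 0.116, 0.001]
force: [-0.6, 1.6, 2.2]
opening: 0.043
gripper_force: 8.0
t: 9.1
tool_pos: [0.6509, 0.0269, 0.1937]
orientation: [-3.139, 0.116, 0.003]
force: [-3.1, 1.6, 0.1]
opening: 0.0429
gripper_force: 8.0
tool cm to target -5.224226885312269 -2.9313479957116773 -0.6263878805561118 t 9.1 force [-3.0605  1.593   0.1364]
tcp housing fwd,left mm 52.24226885312269 -29.313479957116773 0.1937361211944389
```

The opening has started to shrink, so the pads are sliding past the knob, which suggests it's at the stop. I'll release, rise and check.

```bash
python3 -m pendant '[[[1,0,0,0,0],[1,0,0,0,0],[1,0,0,0,0],[1,0,0,0,0],[1,0,0,-1,0],[1,0,0,-2,0],[1,0,0,-3,0],[1,0,0,-3,0]]]'; python3 -m pendant '[[[1,-4,0,-1,0],[1,-4,0,0,0],[1,-4,0,0,0],[1,-4,0,0,0],[1,-4,0,0,0],[1,0,0,0,0],[1,0,0,0,0]]]'; python3 - <<'E'
from plant import robot
from h import *
t=robot.read_camera("top");s=robot.read_camera("scene")
np.savez("top1.npz",**t);np.savez("scene1.npz",**s)
a=t["img"][140:260,160:330]; b=s["img"][120:240,200:370]
cv2.imwrite("pics/m4.png",cv2.resize(np.vstack([a,b]),None,fx=2.5,fy=2.5,interpolation=cv2.INTER_CUBIC))
for c in(t,s):
    hsv=cv2.cvtColor(c["img"],cv2.COLOR_BGR2HSV); m=((hsv[...,0]<8)|(hsv[...,0]>172))&(hsv[...,1]>150)&(hsv[...,2]>90)
    n,L,st,ce=cv2.connectedComponentsWithStats(m.astype(np.uint8)); print(st[1:][st[1:,4]>40])
E
```

```text
t: 9.9
tool_pos: [0.6513, 0.0267, 0.286]
orientation: [3.139, -0.116, -0.0]
force: [0.5, 0.5, 0.7]
opening: 0.0927
gripper_force: 0.0
t: 10.6
tool_pos: [0.452, 0.0415, 0.296]
orientation: [3.139, -0.115, 0.005]
force: [-0.3, 1.4, -0.1]
opening: 0.0929
gripper_force: 0.0
[[257 181  15  11  55]]
[[392  34  14  14 155]
 [248 179  19  18 130]]
```

View pics/m4.png

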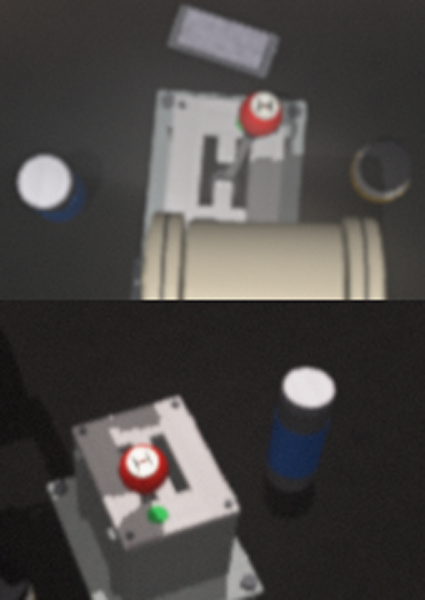

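The stick stands in the far right slot, with the knob at (261,113) in the top half and (143,468) in the scene half. The bystanders look untouched. I'll quantify the lean.

```bash
python3 - <<'E'
from h import *
T=np.load("top1.npz");S=np.load("scene1.npz")
u=lambda x,y,a,b:((x+.5)/2.5-.5+a,(y+.5)/2.5-.5+b)
k=tri([ray(T,u(261,113,160,140)),ray(S,u(143,168,200,120))])
f=np.array([.9973,-.0735,0]);l=np.array([.0735,.9973,0]);h=np.array([.601,.06,0])
print(k,(k-h)@f,(k-h)@l)
for F in(.036,.04,.044,.048):
  p=h+F*f-.031*l+[0,0,.2125-F*F/.364];print(F,(proj(T,p)-[160,140])*2.5,(proj(S,p)-[200,120])*2.5)
E
```

```text
[0.6487 0.0256 0.2144] 0.05015204484758979 -0.03084395333008599
0.036 [258.656  127.4338] [135.716  158.9742]
0.04 [258.954  123.5384] [137.3519 162.946 ]
0.044 [259.2481 119.6687] [138.9931 166.9917]
0.048 [259.5384 115.8254] [140.6392 171.1105]
```

```bash
python3 -c "
from plant import robot
print(robot.close_job())"
```

```text
the job is handed in; nothing more can be done
None
```

The gearstick is in third: the last pictures put the knob about 46–50 mm forward in the right-hand lane (stop at 48 mm). I moved it with an 8 N grip rather than open-finger pushing, the bystanders look untouched, the arm is clear, and I handed the job in after about 11 s of robot time; no verdict came back.

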